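# Snap the chip guard into its clip foot and hold it home

## Task

Put up the chip guard that keeps the case trimmer's brass chips off the powder scale: take the flat aluminium plate that is propped on the small carton, stand it upright on its windowed end in the slot of the clip foot on the bench, and press it down until the two sprung latches snap into its window. Do not stop at the click: press on until the plate is right down on the floor of the slot, and finish like that, still holding it down with the gripper against the foot's lifting spring, so that I can do up the thumb screw. Leave the cup, the funnel and the screwdriver where they are.

Things in the scene. Friction and masses are not known exactly. Their poses are not given: they have to be found in the camera images.
- guard_plate: chip guard: flat aluminium plate 110 x 64 x 8 mm, 0.1 to 0.2 kg, propped at 30 degrees: windowed edge on the bench, underside near the plain end on the carton's top edge. Origin: its centre. x along its length, from the windowed (bottom) end to the plain (top) end with rounded corners; y across its width; z through its thickness. Both faces alike, either may face either way. The carton is under only its top 20 mm.
- plate_foot (a point): middle of the plate's windowed thin edge, 55 mm from its centre along -x; axes as the plate's. The last 9 mm there are a wedge, from 8 mm thick to 3 mm at the edge, its corners cut off 5 mm.
- plate_window (a point): centre of the latch window, a rectangular hole through the plate, 34 mm wide and 12 mm long, beginning 9 mm from the windowed edge; axes as the plate's
- clip_foot: clip foot fixed to the bench between trimmer and powder scale: grey slotted block 30 (x) x 86 (y) x 38 mm high on a dark 72 x 92 mm base plate, a black-knobbed sprung latch on each long side (to 38 mm from the middle), a brass thumb screw at the +y end (to 61 mm). Origin: middle of its underside, on the bench; z up, y along the slot, x across it.
- slot_floor (a point): middle of the slot's floor, 6 mm above the bench, 32 mm below the mouth; axes as the foot's. The slot is open upward, 67 mm long (y) and 10 mm wide (x), flared to 18 x 76 mm over the top 6 mm. The plate is home when plate_foot is here.
- bolt_a (a joint): sprung latch on the foot's +x side, metres: 0 forward (free, or snapped in the window), about 0.0025 when driven back. The noses are 24 mm wide, 3 mm apart; the wedge meets them with the plate's edge about 15 mm above the slot floor; the push rises to a peak of roughly 12 to 20 N and drops suddenly with the edge 4 mm above the floor, as they snap into the window.
- bolt_b (a joint): the same latch on the foot's -x side, metres
- lifter_pad (a joint): brass lifting pad on a spring in the slot floor, metres: 0 up (7 mm above the floor), 0.007 level with the floor. It pushes the plate up, 5 N just after the click, 8 N at the floor: a plate let go after the click rides up about 4 mm until its lower bar catches under the latches, and can be pressed down again.
- carton: small printed carton 50 x 40 mm, 44 mm high, loose, on which the plate leans; origin in the middle of its underside
- bullet_cup: low clear cup 54 mm across, 30 mm high, loose, beyond the foot; leave alone. Origin in the middle of its underside
- funnel: green plastic funnel standing mouth down, 62 mm across, 62 mm high, loose, to the left of the foot; leave alone. Origin in the middle of its underside
- screwdriver: screwdriver with black handle, 182 mm long, 26 mm thick, lying loose beyond the foot; leave alone. Origin under its middle, handle towards +y

How it is judged:
On the way, in this order (a step that is already met when the one before it is completed fails the run):
1. the plate stands upright, windowed end down, in the mouth of the slot (angle between guard_plate's own x axis and vertical below 0.25 rad and x of plate_foot in the frame of slot_floor between -0.008 and 0.008 m and y of plate_foot in the frame of slot_floor between -0.008 and 0.008 m and z of plate_foot in the frame of slot_floor between 0.01 and 0.034 m), for 0.1 s.
2. the plate is pressed past the click: both latches have snapped into its window (angle between guard_plate's own x axis and vertical below 0.1 rad and z of plate_foot in the frame of slot_floor between -0.003 and 0.0045 m and value of joint each of bolt_a, bolt_b below 0.001 m), for 0.05 s.
At the end, for the whole second after the job is handed in: Plate upright in the slot (0.08 rad), centred (3 mm across, 4 mm along), its edge within 2 mm of the slot floor, both latches forward in its window (1 mm), lifting pad pushed down over 5 mm, plate still, gripper on it with over 2 N; cup, funnel, screwdriver within 30 mm of their places (angle between guard_plate's own x axis and vertical below 0.08 rad and x of plate_foot in the frame of slot_floor between -0.003 and 0.003 m and y of plate_foot in the frame of slot_floor between -0.004 and 0.004 m and z of plate_foot in the frame of slot_floor between -0.003 and 0.002 m and value of joint each of bolt_a, bolt_b below 0.001 m and value of joint lifter_pad above 0.005 m and linear speed of guard_plate below 0.01 m/s and contact force between any of the fingers, the arm and guard_plate above 2 N and distance of each of bullet_cup, funnel, screwdriver from where it was at the start of the episode below 0.03 m); the arm keeps its last pose, push and grip.
It fails at once if the cup, the funnel or the screwdriver is knocked away (over 30 mm) or the cup or funnel tipped over (distance of any of bullet_cup, funnel, screwdriver from where it was at the start of the episode above 0.03 m or angle between any of bullet_cup, funnel's own z axis and vertical above 0.5 rad).
It also fails if it takes over 35 s, if anything falls off the work surface, if the arm or the gripper's body presses on something with over 40 N, if the wrist force passes 120 N, or if a joint passes its speed limit or range.

## Robot

A 6-joint arm with a two-finger parallel gripper is mounted at the origin on a cart in front of the work surface, level with it; the furniture and walls round the work are solid. World frame = base frame: x ahead of the robot, y to its left, z up, the work surface at z = 0. Lengths are in m, angles in rad, forces in N, time in s.
With the tool pointing down it reaches from about 0.3 to 0.825 m from the base axis. Payload 5.4 kg.
Tool frame: the origin (TCP) lies at the centre of the arm's flange, where the gripper is bolted on; the fingertips stand 190 mm ahead of it and the grasp point (between the pads) lies 171 mm ahead of it; z points along the fingers, y is the line along which they close (so a half turn about z gives the same grasp; the last joint's range is limited). The gripper opens to 92 mm and grips with 3 to 60 N. Pads are 20 mm wide; open, the fingers measure 128 mm over their backs; the gripper's body (75 mm by 189 mm) begins 69 mm behind the grasp point.
Start: joints at [0.995, 0.158, 1.597, -0, 1.386, -0.21], TCP at [0.206, 0.537, 0.405] pointing down, gripper open.
Joint ranges: [-2.91, 2.91], [-0.94, 2.29], [0.18, 2.7], [-1.29, 4.43], [0.17, 2.64], [-3, 3]. Speed limits (rad/s): [2.57, 2.57, 3.14, 3.14, 3.14, 3.14].

## Interface

Orientations are given as [roll, pitch, yaw] about the fixed x, y, z axes, in that order (R = Rz(yaw) Ry(pitch) Rx(roll)).
In Python, from workcell import read_state, get_image, finish_job gives the robot as it stands.
- The arm moves only by the tool carry_out, never from a script. Its argument "increments" is a list of rows, each a list of 6 numbers: the shift along the tool's x, y, z scaled (see below), then the turn, a rotation vector about the tool's x, y, z scaled (see below). A call has 1 to 8 rows; each row is the pose to reach, as a shift and turn from the pose commanded when the call began, along the tool's axes at that moment, turning the shorter way round; what a row does not reach only later rows make up. The controller multiplies each number of a shift by 0.3 m and each number of a turn by 180 degrees. A row lasts 1/12 s, in which the tool goes at most 41.7 mm and 7.16 degrees, less where a joint would pass 70% of its speed; a pose out of reach is approached as far as the arm can. A call with a number of a shift or a turn outside -1 to 1 is refused whole. A call with a gripper value outside its range is refused whole. "fingers" is the opening, from 0 (shut) to 1 (fully open), set as the call begins (left out, the last holds). The fingers move at their own pace and stop on an object; "newtons" is the grip in N (left out, the last holds). Time passes only in rows, so rows that repeat a pose let the fingers close. It gives the time, the measured TCP pose, the force, the opening and the grip force at its end, in the units of the state.
- read_state(): the state, without advancing time (a new reading comes with each control period).
- get_image(name): name is "scene" or "top" or "wrist"; returns a dict with "img" (480x640x3 uint8, red, green, blue), "mtx" (3x3 intrinsics, pixels), "R" (3x3) and "t" (3): a world point X has camera coordinates R X + t; the wrist camera has in their place "tool_from_camera" (4x4, takes a point from camera to tool coordinates, whose origin is the TCP and whose axes are the flange's). Camera axes: x right, y down, z forward; pixel columns grow to the right and rows downward; lengths in m; the calibration is good to about 2 mm. A picture is of the moment at which its call begins: read the wrist's pose just before it. There is no depth.
- finish_job(): hands the job in; it is judged then, once.
The state is a dict: "time": time; "joint_positions": joint angles; "dq": joint speeds; "effort": joint torques, N m; "ee_pos": TCP position; "ee_rot": TCP orientation; "wrist_force": force on the tool from outside, world axes, zero at the start; "wrist_torque": the same for the moment, N m; "gripper_width": finger opening in m; "gripper_force": force on a finger pad.
Only numpy, scipy, OpenCV 4.12 (cv2) and the standard library are available. Lean on these libraries where they do the work, as an engineer would, in place of code of your own. Each camera call takes 0.05 s, during which the arm holds its last target. There are 200 camera calls.

## Working session

There is one attempt and no reset: what is moved stays moved. The work goes in short steps, Python scripts to look and compute and a tool call to move; the robot and the scene stay as the last step left them, time stands still between calls to the robot, and variables do not carry over. Pictures are saved under pics/ and viewed, at most 10 in all, crops included, and the job is handed in when it is done.

Besides the shell and the picture viewer there is one more tool, called after "Request:" as name([rows], argument=value, ...), one row to a line, values as JSON. carry_out: Moves the arm, as the interface text tells. Its arguments: {"type":"object","properties":{"increments":{"type":"array","items":{"type":"array","items":{"type":"number","minimum":-1,"maximum":1}}},"fingers":{"type":"number"},"newtons":{"type":"number"}},"required":["increments"]}

```bash
mkdir -p pics; cat > h.py <<'E'
import numpy as np, cv2
from workcell import read_state, get_image, finish_job
from scipy.spatial.transform import Rotation as Ro
def ray(c,uv):
    d=c["R"].T@(np.linalg.inv(c["mtx"])@np.array([uv[0],uv[1],1.])); return -c["R"].T@c["t"],d/np.linalg.norm(d)
def onz(c,uv,z):
    o,d=ray(c,uv); return o+d*(z-o[2])/d[2]
def tri(c1,p1,c2,p2):
    A=np.zeros((3,3));b=np.zeros(3)
    for c,p in((c1,p1),(c2,p2)):
        o,d=ray(c,p);M=np.eye(3)-np.outer(d,d);A+=M;b+=M@o
    return np.linalg.solve(A,b)
def proj(c,X):
    p=c["mtx"]@(c["R"]@np.asarray(X)+c["t"]);return p[:2]/p[2]
E
python3 - <<'E'
from h import *
import pickle
s=read_state();print(s)
d={}
for n in("scene","top"):
    d[n]=get_image(n);cv2.imwrite(f"pics/{n}.png",d[n]["img"][:,:,::-1]);print(n,-d[n]["R"].T@d[n]["t"],d[n]["mtx"][0,0])
pickle.dump(d,open("c.pkl","wb"))
E
```

```text
{'time': 0.0, 'joint_positions': array([ 9.94907526e-01,  1.59045098e-01,  1.59826813e+00, -2.04388432e-05,
        1.38619642e+00, -2.10111829e-01]), 'dq': array([ 1.02861526e-03, -6.36294216e-04, -1.79126256e-05, -7.36126374e-04,
       -1.02788089e-04, -4.38506404e-04]), 'effort': array([ 7.23589783e-04, -3.85566688e+01, -3.22112310e+01,  7.03171198e-02,
        3.76087753e-02, -1.11857412e-04]), 'ee_pos': array([0.2055308 , 0.5367027 , 0.40370283]), 'ee_rot': array([-3.13971363e+00, -3.80183455e-04,  2.77581910e+00]), 'wrist_force': array([ 0.24486409, -0.26320054,  0.42653238]), 'wrist_torque': array([0.01342802, 0.01640231, 0.0652819 ]), 'gripper_force': 0.0, 'gripper_width': 0.09210138739834865}
scene [-0.08828451 -0.72572357  0.7806096 ] 571.9272319220863
top [ 0.35990639 -0.06540935  1.07500205] 601.4780920415755
```

View pics/scene.png

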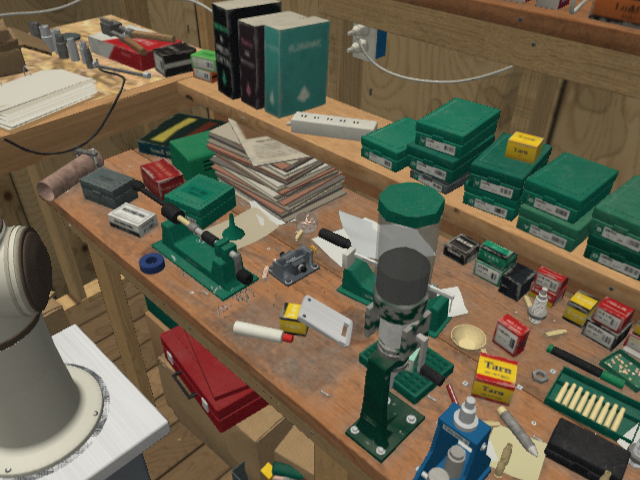

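View pics/top.png

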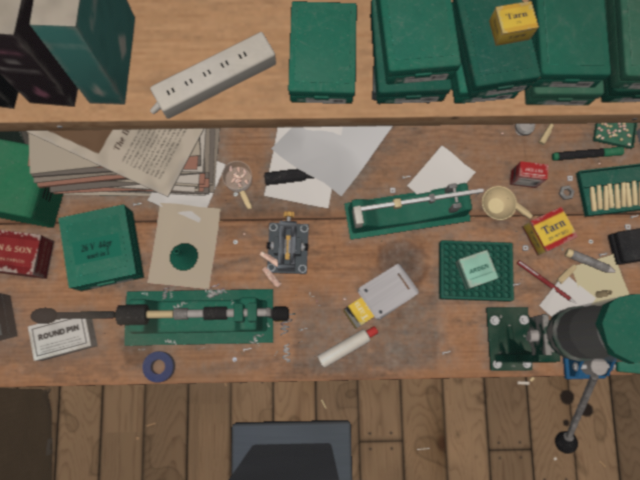

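```bash
python3 - <<'E'
from h import *
import pickle
d=pickle.load(open("c.pkl","rb"))
a=cv2.resize(d["top"]["img"][200:350,240:440],None,fx=4,fy=4,interpolation=cv2.INTER_CUBIC)
b=cv2.resize(d["scene"]["img"][230:360,225:395],None,fx=4.6,fy=4.6,interpolation=cv2.INTER_CUBIC)
cv2.imwrite("pics/a.png",a[:,:,::-1]);cv2.imwrite("pics/b.png",b[:,:,::-1])
for p in [(0,0),(640,0),(0,480)]: print(onz(d["top"],p,0))
E
```

```text
[1.05717387 0.53217155 0.        ]
[ 1.04276686 -0.72529821  0.        ]
[0.16605222 0.46450578 0.        ]
```

View pics/a.png

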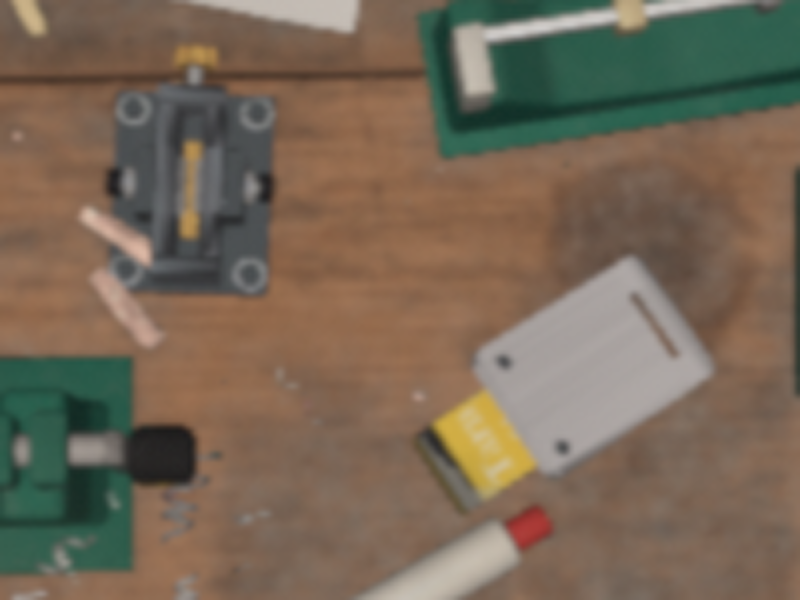

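View pics/b.png

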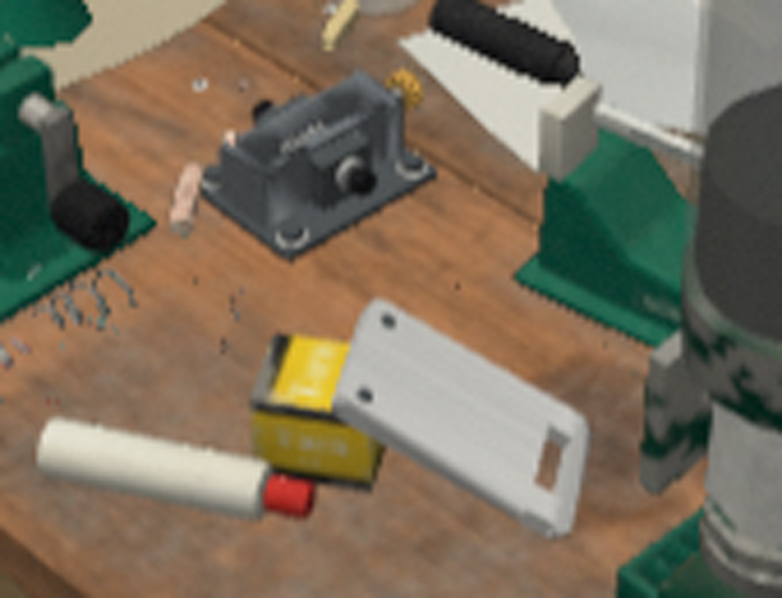

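```bash
python3 - <<'E'
from h import *
import pickle
d=pickle.load(open("c.pkl","rb"));T,S=d["top"],d["scene"]
a=lambda x,y:(240+(x-1.5)/4,200+(y-1.5)/4); b=lambda x,y:(225+(x-1.8)/4.6,230+(y-1.8)/4.6)
h1=tri(T,a(504,361),S,b(388,320));h2=tri(T,a(562,446),S,b(365,395));w=tri(T,a(655,325),S,b(551,460))
print("holes",h1,h2,"win",w)
m=(h1+h2)/2;u=m-w;print("len",np.linalg.norm(u),"elev",np.degrees(np.arcsin(u[2]/np.linalg.norm(u))),"head",np.degrees(np.arctan2(u[1],u[0])),"hh",np.degrees(np.arctan2(*(h1-h2)[1::-1])))
# plate top face corners on slanted plane estimate via triangulation of plain-end corners
for n,p,q in[("plain1",(478,358),(378,300)),("win1",(630,257),(585,410)),("win2",(715,365),(560,535)),("plain2",(552,474),(338,405))]:print(n,tri(T,a(*p),S,b(*q)))
W=[onz(T,a(*p),.007) for p in[(133,108),(257,113),(248,275),(127,268)]]
print("foot",np.mean(W,0),"pad",onz(T,a(191,190),.013)); v=W[0]+W[1]-W[2]-W[3];print("slot head",np.degrees(np.arctan2(v[1],v[0])))
v=W[0]+W[3]-W[1]-W[2];print(np.degrees(np.arctan2(v[1],v[0]))-90)
k1=tri(T,a(115,184),S,b(262,108));k2=tri(T,a(266,186),S,b(358,180));print("knobs",k1,k2,(k1+k2)/2)
E
```

```text
holes [ 0.47139531 -0.15867073  0.05321569] [ 0.43491583 -0.18225735  0.05199598] win [ 0.49162254 -0.23106678  0.00940929]
len 0.08377553940097868 elev 31.039062654860086 head 122.40491919159186 hh 32.88560127118522
plain1 [ 0.47382212 -0.14834161  0.05569143]
win1 [ 0.52279362 -0.22142395  0.00926179]
win2 [ 4.72254471e-01 -2.57077617e-01  4.35557674e-04]
plain2 [ 0.42357854 -0.1779329   0.05128677]
foot [ 0.55598599 -0.02420506  0.007     ] pad [ 0.55511764 -0.02431457  0.013     ]
slot head -3.1557906631414023
-3.797071627062877
knobs [0.5558647  0.00911264 0.02493883] [ 0.55421646 -0.05748659  0.02073527] [ 0.55504058 -0.02418697  0.02283705]
```

```bash
cat >> h.py <<'E'
def go(grasp,head,elev,back=0.):
    """increments to put grasp point at 'grasp', fingers 'elev' deg below horizontal towards heading-180; tool y at heading-90"""
    s=read_state();h,e=np.radians(head),np.radians(elev)
    f=np.array([-np.cos(e)*np.cos(h),-np.cos(e)*np.sin(h),-np.sin(e)]);y=np.array([np.sin(h),-np.cos(h),0])
    R=np.c_[np.cross(y,f),y,f];p=np.asarray(grasp)-(.171+back)*f
    C=Ro.from_euler("xyz",s["ee_rot"]).as_matrix()
    print("tcp",p.round(4),"shift",(C.T@(p-s["ee_pos"])/.3).round(4),"turn",(Ro.from_matrix(C.T@R).as_rotvec()/np.pi).round(4))
def st():
    s=read_state();print({k:np.round(s[k],4) for k in("time","ee_pos","ee_rot","joint_positions","wrist_force","gripper_width","gripper_force")})
E
python3 -c "
from h import *
go([.462,-.184,.039],122.4,60,.1)"
```

```text
tcp [ 0.3894 -0.0696  0.2737] shift [-1.2953 -1.6675  0.4361] turn [ 0.0527 -0.1608  0.199 ]
```

Request:
carry_out([
  [-0.65, -0.83, 0, 0, 0, 0],
  [-0.65, -0.83, 0, 0, 0, 0],
  [-0.65, -0.83, 0, 0, 0, 0],
  [-0.65, -0.83, 0, 0, 0, 0],
  [-0.65, -0.83, 0, 0, 0, 0],
  [-0.65, -0.83, 0, 0, 0, 0],
  [-0.65, -0.83, 0, 0, 0, 0],
  [-0.65, -0.83, 0, 0, 0, 0],
], fingers=1)

```text
time: 0.77
ee_pos: [0.2989, 0.232, 0.4043]
ee_rot: [-3.141, 0.001, 2.774]
wrist_force: [-0.0, 0.4, -0.7]
gripper_width: 0.092
gripper_force: 0.0
```

```bash
python3 -c "
from h import *
st();go([.462,-.184,.039],122.4,60,.1)"
```

```text
{'time': np.float64(0.7667), 'ee_pos': array([0.2989, 0.232 , 0.4043]), 'ee_rot': array([-3.1406e+00,  5.0000e-04,  2.7743e+00]), 'joint_positions': array([ 3.3800e-01, -3.9650e-01,  2.1030e+00, -1.1000e-03,  1.4353e+00,
       -8.6530e-01]), 'wrist_force': array([-0.0175,  0.3702, -0.6795]), 'gripper_width': np.float64(0.092), 'gripper_force': np.float64(0.0)}
tcp [ 0.3894 -0.0696  0.2737] shift [-0.6424 -0.8294  0.4365] turn [ 0.0529 -0.1607  0.1984]
```

Request:
carry_out([
  [-0.64, -0.83, 0.44, 0.053, -0.161, 0.198],
  [-0.64, -0.83, 0.44, 0.053, -0.161, 0.198],
  [-0.64, -0.83, 0.44, 0.053, -0.161, 0.198],
  [-0.64, -0.83, 0.44, 0.053, -0.161, 0.198],
  [-0.64, -0.83, 0.44, 0.053, -0.161, 0.198],
  [-0.64, -0.83, 0.44, 0.053, -0.161, 0.198],
  [-0.64, -0.83, 0.44, 0.053, -0.161, 0.198],
  [-0.64, -0.83, 0.44, 0.053, -0.161, 0.198],
])

```text
time: 1.43
ee_pos: [0.3865, -0.0611, 0.2746]
ee_rot: [3.141, 0.525, 2.137]
wrist_force: [-0.3, 1.0, -0.7]
gripper_width: 0.092
gripper_force: 0.0
```

Request:
carry_out([
  [0, 0, 0, 0, 0, 0],
  [0, 0, 0, 0, 0, 0],
])

```text
time: 1.6
ee_pos: [0.3864, -0.0613, 0.2745]
ee_rot: [-3.14, 0.521, 2.135]
wrist_force: [-0.6, 0.8, 0.2]
gripper_width: 0.0918
gripper_force: 0.0
```

```bash
python3 - <<'E'
from h import *
import pickle
st();go([.462,-.184,.039],122.4,60,.1)
s=read_state();c=get_image("wrist");pickle.dump((s,c),open("w1.pkl","wb"));cv2.imwrite("pics/w1.png",c["img"][:,:,::-1]);print(c["tool_from_camera"])
E
```

```text
{'time': np.float64(1.6), 'ee_pos': array([ 0.3864, -0.0613,  0.2745]), 'ee_rot': array([-3.1397,  0.5209,  2.1351]), 'joint_positions': array([-0.3642, -0.2894,  2.3327, -0.4688,  0.7248, -0.6325]), 'wrist_force': array([-0.56  ,  0.827 ,  0.2251]), 'gripper_width': np.float64(0.0918), 'gripper_force': np.float64(0.0)}
tcp [ 0.3894 -0.0696  0.2737] shift [-0.0237 -0.0062  0.0166] turn [-0.0008 -0.0009 -0.0003]
[[ 1.24217274e-03 -9.63369723e-01 -2.68173888e-01  7.71415063e-02]
 [ 9.99999227e-01  1.21268058e-03  2.75612311e-04 -7.98664597e-04]
 [ 5.96927094e-05 -2.68174023e-01  9.63370484e-01  2.03865287e-02]
 [ 0.00000000e+00  0.00000000e+00  0.00000000e+00  1.00000000e+00]]
```

View pics/w1.png

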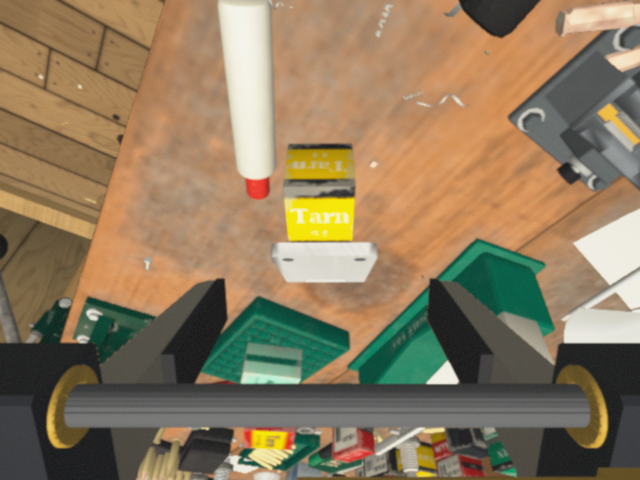

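```bash
python3 - <<'E'
from h import *
import pickle
s,c=pickle.load(open("w1.pkl","rb"))
M=c["tool_from_camera"];R=Ro.from_euler("xyz",s["ee_rot"]).as_matrix()
Rw=R@M[:3,:3];tw=R@M[:3,3]+s["ee_pos"];c["R"]=Rw.T;c["t"]=-Rw.T@tw
for X in([.4714,-.1587,.0532],[.4349,-.1823,.052],[.4916,-.2311,.0094]):print(proj(c,X).round(1))
C=np.array([.4722,-.2005,.028]);px=np.array([-.464,.731,.5]);py=np.array([.844,.536,0]);n=np.array([.268,-.422,.866])
for x,y in((55,32),(55,-32),(-55,0)):print("top",proj(c,C+(x*px+y*py+4*n)/1e3).round(1),"bot",proj(c,C+(x*px+y*py-4*n)/1e3).round(1))
print("pad",proj(c,[.5552,-.0243,.013]).round(1))
g=c["img"];hsv=cv2.cvtColor(g,cv2.COLOR_RGB2HSV)
m=((hsv[...,1]<35)&(hsv[...,2]>150)).astype(np.uint8);m[:235]=0;m[290:]=0;m[:,:260]=0;m[:,390:]=0
for r in range(240,290,4):
    k=np.where(m[r])[0]
    if len(k):print(r,k.min(),k.max())
go([.462,-.184,.039],122.4,60)
E
```

```text
[361.  258.9]
[290.2 257.7]
[326.  277.7]
top [380.1 254.9] bot [379.7 241.7]
top [270.7 254.8] bot [271.2 241.6]
top [326.1 282.7] bot [326.1 273.4]
pad [618.9 123.9]
244 275 372
248 273 375
252 272 375
256 272 376
260 274 374
264 276 372
268 279 370
272 281 368
276 284 366
280 286 364
tcp [ 0.4162 -0.1118  0.1871] shift [-0.0256 -0.0088  0.3533] turn [-0.0001 -0.0005  0.0003]
```

Request:
carry_out([
  [-0.026, -0.009, 0.09, 0, 0, 0],
  [-0.026, -0.009, 0.18, 0, 0, 0],
  [-0.026, -0.009, 0.27, 0, 0, 0],
  [-0.026, -0.009, 0.32, 0, 0, 0],
  [-0.026, -0.009, 0.353, 0, 0, 0],
  [-0.026, -0.009, 0.353, 0, 0, 0],
  [-0.026, -0.009, 0.353, 0, 0, 0],
])

```text
time: 2.23
ee_pos: [0.417, -0.1103, 0.1882]
ee_rot: [3.141, 0.524, 2.141]
wrist_force: [-0.5, -0.8, 0.2]
gripper_width: 0.0918
gripper_force: 0.0
```

```bash
python3 - <<'E'
from h import *
st();go([.462,-.184,.039],122.4,60)
c=get_image("wrist");cv2.imwrite("pics/w2.png",c["img"][:,:,::-1])
E
```

```text
{'time': np.float64(2.2333), 'ee_pos': array([ 0.417 , -0.1103,  0.1882]), 'ee_rot': array([3.1414, 0.5236, 2.1411]), 'joint_positions': array([-0.4591,  0.0272,  2.2717, -0.6195,  0.4596, -0.5219]), 'wrist_force': array([-0.4705, -0.7846,  0.2051]), 'gripper_width': np.float64(0.0918), 'gripper_force': np.float64(0.0)}
tcp [ 0.4162 -0.1118  0.1871] shift [-0.0005 -0.005   0.0046] turn [0.0008 0.     0.0013]
```

View pics/w2.png

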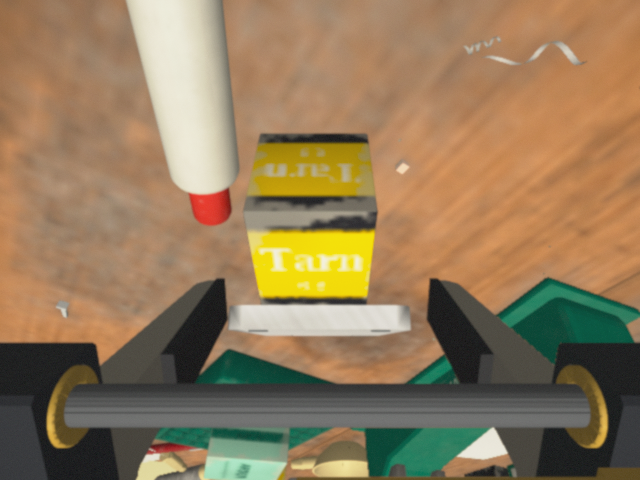

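Request:
carry_out([
  [0, -0.005, 0.005, 0, 0, 0],
  [0, -0.005, 0.005, 0, 0, 0],
  [0, -0.005, 0.005, 0, 0, 0],
  [0, -0.005, 0.005, 0, 0, 0],
  [0, -0.005, 0.005, 0, 0, 0],
  [0, -0.005, 0.005, 0, 0, 0],
  [0, -0.005, 0.005, 0, 0, 0],
  [0, -0.005, 0.005, 0, 0, 0],
], fingers=0, newtons=60)

```text
time: 2.95
ee_pos: [0.4161, -0.113, 0.1868]
ee_rot: [3.141, 0.524, 2.139]
wrist_force: [-1.3, 1.4, 3.8]
gripper_width: 0.0634
gripper_force: 60.0
```

```bash
python3 - <<'E'
from h import *
st();go([.462,-.184,.16],122.4,60)
E
```

```text
{'time': np.float64(2.95), 'ee_pos': array([ 0.4161, -0.113 ,  0.1868]), 'ee_rot': array([3.1411, 0.5242, 2.1388]), 'joint_positions': array([-0.4665,  0.0298,  2.2731, -0.6219,  0.4536, -0.5233]), 'wrist_force': array([-1.3255,  1.4042,  3.751 ]), 'gripper_width': np.float64(0.0634), 'gripper_force': np.float64(60.0002)}
tcp [ 0.4162 -0.1118  0.3081] shift [-0.1995  0.0026 -0.3515] turn [0.0006 0.0002 0.0007]
```

Gripped (63.4 mm). Lift straight up 120 mm.

Request:
carry_out([
  [-0.05, 0, -0.088, 0, 0, 0],
  [-0.1, 0, -0.175, 0, 0, 0],
  [-0.15, 0, -0.26, 0, 0, 0],
  [-0.2, 0, -0.35, 0, 0, 0],
  [-0.2, 0, -0.35, 0, 0, 0],
  [-0.2, 0, -0.35, 0, 0, 0],
])

```text
time: 3.45
ee_pos: [0.416, -0.1127, 0.3088]
ee_rot: [3.139, 0.526, 2.137]
wrist_force: [-0.8, 0.6, -2.6]
gripper_width: 0.0633
gripper_force: 60.0
```

```bash
python3 - <<'E'
from h import *
st()
hd=90-3.5
go([.5552,-.0243,.17],hd,120)
E
```

```text
{'time': np.float64(3.45), 'ee_pos': array([ 0.416 , -0.1127,  0.3088]), 'ee_rot': array([3.1392, 0.5264, 2.1373]), 'joint_positions': array([-0.466 , -0.2422,  2.2204, -0.3896,  0.738 , -0.7996]), 'wrist_force': array([-0.7636,  0.6129, -2.5957]), 'gripper_width': np.float64(0.0633), 'gripper_force': np.float64(59.9961)}
tcp [ 0.55   -0.1096  0.3181] shift [-0.2152  0.3823  0.0903] turn [0.001  0.3225 0.2094]
```

Request:
carry_out([
  [-0.215, 0.38, 0.09, 0.001, 0.3225, 0.2094],
  [-0.215, 0.38, 0.09, 0.001, 0.3225, 0.2094],
  [-0.215, 0.38, 0.09, 0.001, 0.3225, 0.2094],
  [-0.215, 0.38, 0.09, 0.001, 0.3225, 0.2094],
  [-0.215, 0.38, 0.09, 0.001, 0.3225, 0.2094],
  [-0.215, 0.38, 0.09, 0.001, 0.3225, 0.2094],
  [-0.215, 0.38, 0.09, 0.001, 0.3225, 0.2094],
  [-0.215, 0.38, 0.09, 0.001, 0.3225, 0.2094],
])

```text
time: 4.12
ee_pos: [0.5487, -0.1099, 0.3141]
ee_rot: [3.099, -0.354, 1.623]
wrist_force: [-0.9, 0.3, -1.0]
gripper_width: 0.0629
gripper_force: 60.0
```

```bash
python3 - <<'E'
from h import *
st()
go([.5552,-.0243,.17],86.5,120)
E
```

```text
{'time': np.float64(4.1167), 'ee_pos': array([ 0.5487, -0.1099,  0.3141]), 'ee_rot': array([ 3.0986, -0.3537,  1.6235]), 'joint_positions': array([-0.4912,  0.2339,  1.7137,  0.3318,  1.3566, -0.634 ]), 'wrist_force': array([-0.8867,  0.3194, -0.9874]), 'gripper_width': np.float64(0.0629), 'gripper_force': np.float64(59.9941)}
tcp [ 0.55   -0.1096  0.3181] shift [ 0.0052  0.0047 -0.012 ] turn [-0.0018  0.0533  0.034 ]
```

Request:
carry_out([
  [0.005, 0.004, -0.012, -0.002, 0.0533, 0.034],
  [0.005, 0.004, -0.012, -0.002, 0.0533, 0.034],
  [0.005, 0.004, -0.012, -0.002, 0.0533, 0.034],
  [0.005, 0.004, -0.012, -0.002, 0.0533, 0.034],
  [0.005, 0.004, -0.012, -0.002, 0.0533, 0.034],
])

```text
time: 4.53
ee_pos: [0.5496, -0.1092, 0.3187]
ee_rot: [3.137, -0.517, 1.516]
wrist_force: [0.3, 0.4, -1.4]
gripper_width: 0.0632
gripper_force: 60.0
```

```bash
python3 - <<'E'
from h import *
import pickle
st()
go([.5552,-.0243,.17],86.5,120)
d={n:get_image(n) for n in("scene","top")};pickle.dump(d,open("c2.pkl","wb"))
a=cv2.resize(d["top"]["img"][205:305,230:350],(396,330),interpolation=cv2.INTER_CUBIC)
b=cv2.resize(d["scene"]["img"][170:300,225:365],(396,368),interpolation=cv2.INTER_CUBIC)
o=np.zeros((368,800,3),np.uint8);o[:330,:396]=a;o[:,404:]=b
cv2.imwrite("pics/ab2.png",o[:,:,::-1])
E
```

```text
{'time': np.float64(4.5333), 'ee_pos': array([ 0.5496, -0.1092,  0.3187]), 'ee_rot': array([ 3.1373, -0.5168,  1.5157]), 'joint_positions': array([-0.5203,  0.2521,  1.7013,  0.4633,  1.4481, -0.5828]), 'wrist_force': array([ 0.3371,  0.3963, -1.4288]), 'gripper_width': np.float64(0.0632), 'gripper_force': np.float64(59.9974)}
tcp [ 0.55   -0.1096  0.3181] shift [-0.0023  0.0013  0.0012] turn [0.0004 0.0021 0.0017]
```

View pics/ab2.png

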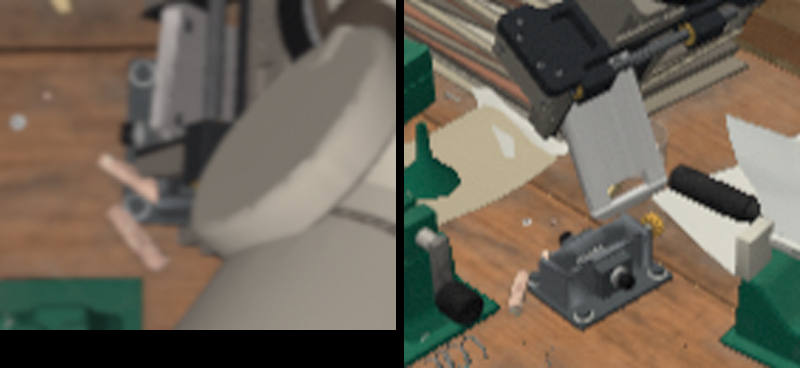

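```bash
python3 - <<'E'
from h import *
import pickle
d=pickle.load(open("c2.pkl","rb"));S=d["scene"]
s=read_state();R=Ro.from_euler("xyz",s["ee_rot"]).as_matrix();g=s["ee_pos"]+.171*R[:,2]
a=np.radians(30);px=-R[:,2]*np.cos(a)
# plate x in tool frame at grasp: rotate about tool y
R0=np.array([-.464,.731,.5]); f0=np.array([.268,-.422,-.866]);y0=np.array([.844,.536,0]);x0=np.cross(y0,f0)
px=R@np.array([x0@R0,y0@R0,f0@R0]);print("plate x",px.round(3),"grasp",g.round(4))
py=R[:,1];n=np.cross(px,py);sg=np.sign(n[1])
P=lambda p:(404+(p[0]-225)*396/140,(p[1]-170)*368/130)
for x,y in((-77,27),(-77,-27),(-72,32),(-72,-32),(0,32),(0,-32)):
  for t in(-4 ,4): print(x,y,t,np.round(P(proj(S,g+(x*px+y*py+(t if x>-70 else t*.4)*n)/1e3)),1))
E
```

```text
plate x [-0.005  0.007  1.   ] grasp [ 0.5554 -0.0247  0.171 ]
-77 27 -4 [622.8 166.4]
-77 27 4 [619.9 164.5]
-77 -27 -4 [566.  196.1]
-77 -27 4 [563.1 194.2]
-72 32 -4 [627.8 158.1]
-72 32 4 [624.9 156.3]
-72 -32 -4 [560.3 193.3]
-72 -32 4 [557.4 191.3]
0 32 -4 [628.   75.8]
0 32 4 [620.5  71.4]
0 -32 -4 [557.8 109.9]
0 -32 4 [550.4 105.2]
```

```bash
python3 - <<'E'
import pickle,cv2
d=pickle.load(open("c2.pkl","rb"))
b=cv2.resize(d["scene"]["img"][185:260,270:335],(650,600)[::1],interpolation=cv2.INTER_CUBIC)
b=cv2.resize(d["scene"]["img"][185:260,270:340],None,fx=8,fy=8,interpolation=cv2.INTER_CUBIC)
cv2.imwrite("pics/b3.png",b[:,:,::-1])
E
```

```text
(no output)
```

View pics/b3.png

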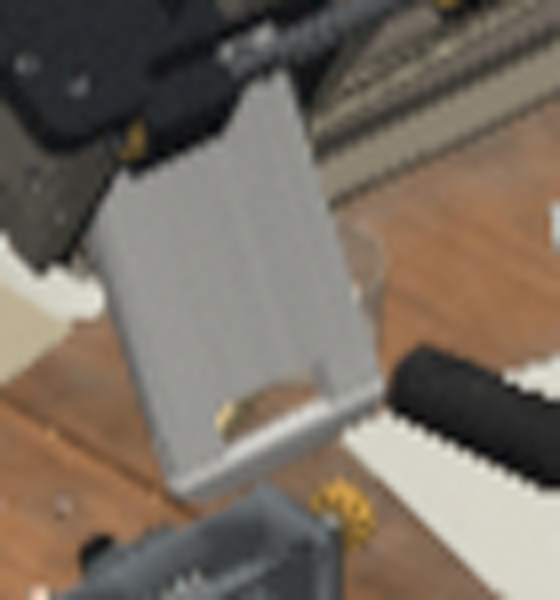

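```bash
python3 - <<'E'
from h import *
import pickle
d=pickle.load(open("c2.pkl","rb"));S=d["scene"]
s=read_state();R=Ro.from_euler("xyz",s["ee_rot"]).as_matrix();g=s["ee_pos"]+.171*R[:,2]
y=R[:,1];h=np.cross(y,[0,0,1])*-1;h/=np.linalg.norm(h)
for off,uv in((0,(305,240.3)),(29,(317.5,234.4)),(-29,(292.5,246.2)),(32,(270+345/8,185+245/8)),(-32,(270+125/8,185+320/8))):
    q=g+off/1e3*y;o,v=ray(S,uv);p=o+v*((q-o)@y)/(v@y);r=p-q
    print(off,p.round(4),"along h",h.round(2),(r@h).round(4),"z",r[2].round(4),"len",np.linalg.norm(r).round(4),"ang",np.degrees(np.arctan2(r@h,-r[2])).round(1))
E
```

```text
0 [ 0.5535 -0.0658  0.0993] along h [ 0.06  1.   -0.  ] -0.0412 z -0.0717 len 0.0827 ang -29.9
29 [ 0.5821 -0.0728  0.1027] along h [ 0.06  1.   -0.  ] -0.0465 z -0.0685 len 0.0828 ang -34.2
-29 [ 0.5248 -0.0595  0.0967] along h [ 0.06  1.   -0.  ] -0.0365 z -0.0742 len 0.0827 ang -26.2
32 [ 0.5858 -0.0568  0.139 ] along h [ 0.06  1.   -0.  ] -0.0303 z -0.0322 len 0.0442 ang -43.3
-32 [ 0.5224 -0.0442  0.1416] along h [ 0.06  1.   -0.  ] -0.0213 z -0.0293 len 0.0362 ang -36.0
```

```bash
python3 - <<'E'
from h import *
go([.5552,.016,.135],86.5,120)
go([.5552,.016,.103],86.5,120)
E
```

```text
tcp [ 0.55   -0.0693  0.2831] shift [ 0.0547 -0.0077  0.1714] turn [0.0008 0.0021 0.002 ]
tcp [ 0.55   -0.0693  0.2511] shift [ 0.0019 -0.0083  0.2641] turn [0.0008 0.0021 0.002 ]
```

Request:
carry_out([
  [0.027, 0, 0.085, 0, 0.002, 0.002],
  [0.055, 0, 0.171, 0, 0.002, 0.002],
  [0.055, 0, 0.171, 0, 0.002, 0.002],
  [0.028, 0, 0.21, 0, 0.002, 0.002],
  [0.002, 0, 0.264, 0, 0.002, 0.002],
  [0.002, 0, 0.264, 0, 0.002, 0.002],
  [0.002, 0, 0.264, 0, 0.002, 0.002],
])

```text
time: 5.22
ee_pos: [0.5528, -0.0704, 0.2517]
ee_rot: [3.139, -0.524, 1.508]
wrist_force: [0.3, -0.1, -0.8]
gripper_width: 0.0632
gripper_force: 60.0
```

```bash
python3 - <<'E'
from h import *
import pickle
st()
d=get_image("scene");pickle.dump(d,open("c3.pkl","wb"))
b=cv2.resize(d["img"][185:285,260:340],None,fx=6,fy=6,interpolation=cv2.INTER_CUBIC)
cv2.imwrite("pics/b4.png",b[:,:,::-1])
go([.5577,.016,.103],86.5,120)
E
```

```text
{'time': np.float64(5.2167), 'ee_pos': array([ 0.5528, -0.0704,  0.2517]), 'ee_rot': array([ 3.139 , -0.5241,  1.5084]), 'joint_positions': array([-0.4575,  0.3272,  1.7587,  0.5001,  1.3067, -0.5893]), 'wrist_force': array([ 0.3323, -0.1319, -0.7734]), 'gripper_width': np.float64(0.0632), 'gripper_force': np.float64(59.9971)}
tcp [ 0.5525 -0.0693  0.2511] shift [ 0.0011 -0.0016  0.0052] turn [ 0.0012 -0.0001 -0.0003]
```

View pics/b4.png

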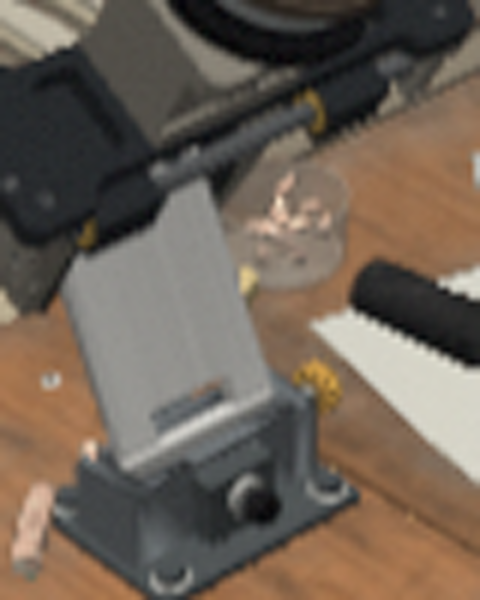

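```bash
python3 - <<'E'
from h import *
import pickle
S=pickle.load(open("c3.pkl","rb"))
s=read_state();R=Ro.from_euler("xyz",s["ee_rot"]).as_matrix();g=s["ee_pos"]+.171*R[:,2]
y=R[:,1];h=np.array([.061,.998,0])
print("g",g.round(4))
px=lambda x,y:(260+(x-2.5)/6,185+(y-2.5)/6)
for off,uv in((28,px(270,395)),(-28,px(130,470)),(0,px(200,433))):
    q=g+off/1e3*y;o,v=ray(S,uv);p=o+v*((q-o)@y)/(v@y);r=p-q
    print(off,p.round(4),(r@h).round(4),r[2].round(4))
F=np.array([.5552,-.0243,0]);a=np.array([.998,-.061,0])
for X,Y,Z in((-9,38,38),(-9,-38,38),(-15,43,38),(-15,-43,38),(9,38,38),(9,-38,38)):
    q=proj(S,F+(Y*a-X*-h)/1e3+[0,0,Z/1e3]);print(X,Y,((q-[260,185])*6+2.5).round(0))
E
```

```text
g [0.5588 0.0149 0.1042]
28 [ 0.584  -0.0328  0.0393] -0.046 -0.065
-28 [ 0.5288 -0.0188  0.0289] -0.0356 -0.0752
0 [ 0.5564 -0.0255  0.0336] -0.0405 -0.0706
-9 38 [293. 391.]
-9 -38 [127. 481.]
-15 43 [315. 393.]
-15 -43 [127. 495.]
9 38 [260. 368.]
9 -38 [ 95. 456.]
```

Request:
carry_out([
  [-0.008, 0, 0.0145, 0, 0, 0],
  [-0.008, 0, 0.0145, 0, 0, 0],
  [-0.022, 0, -0.005, 0, 0, 0],
  [-0.035, 0, -0.024, 0, 0, 0],
  [-0.051, 0, -0.041, 0, 0, 0],
  [-0.067, 0, -0.057, 0, 0, 0],
], newtons=25)

```text
time: 5.77
ee_pos: [0.5511, -0.0964, 0.257]
ee_rot: [3.137, -0.525, 1.509]
wrist_force: [2.2, 3.2, -1.4]
gripper_width: 0.0637
gripper_force: 25.0
```

```bash
python3 - <<'E'
from h import *
st();go([.5552,-.0243,.112],86.5,120)
E
```

```text
{'time': np.float64(5.7667), 'ee_pos': array([ 0.5511, -0.0964,  0.257 ]), 'ee_rot': array([ 3.1375, -0.5246,  1.5091]), 'joint_positions': array([-0.5006,  0.3308,  1.7418,  0.487 ,  1.3356, -0.6179]), 'wrist_force': array([ 2.1977,  3.2215, -1.3987]), 'gripper_width': np.float64(0.0637), 'gripper_force': np.float64(25.0093)}
tcp [ 0.55   -0.1096  0.2601] shift [-0.0333 -0.001  -0.0311] turn [ 0.0014 -0.0003 -0.0002]
```

Request:
carry_out([
  [-0.017, 0, -0.017, 0, 0, 0],
  [-0.034, 0, -0.031, 0, 0, 0],
  [-0.038, 0, -0.025, 0, 0, 0],
  [-0.042, 0, -0.02, 0, 0, 0],
  [-0.042, 0, -0.02, 0, 0, 0],
])

```text
time: 6.18
ee_pos: [0.5502, -0.1094, 0.2552]
ee_rot: [3.138, -0.525, 1.509]
wrist_force: [1.1, 4.3, 2.1]
gripper_width: 0.0639
gripper_force: 25.0
```

```bash
python3 - <<'E'
from h import *
import pickle
st();go([.5552,-.0243,.107],86.5,120)
d=get_image("scene");pickle.dump(d,open("c4.pkl","wb"))
b=cv2.resize(d["img"][185:285,260:340],None,fx=6,fy=6,interpolation=cv2.INTER_CUBIC)
cv2.imwrite("pics/b5.png",b[:,:,::-1])
E
```

```text
{'time': np.float64(6.1833), 'ee_pos': array([ 0.5502, -0.1094,  0.2552]), 'ee_rot': array([ 3.1384, -0.5251,  1.5088]), 'joint_positions': array([-0.5218,  0.3406,  1.7335,  0.4808,  1.3439, -0.6353]), 'wrist_force': array([1.0633, 4.2937, 2.1234]), 'gripper_width': np.float64(0.0639), 'gripper_force': np.float64(25.0074)}
tcp [ 0.55   -0.1096  0.2551] shift [-0.0007 -0.0006 -0.0001] turn [ 0.0012 -0.0005 -0.0003]
```

View pics/b5.png

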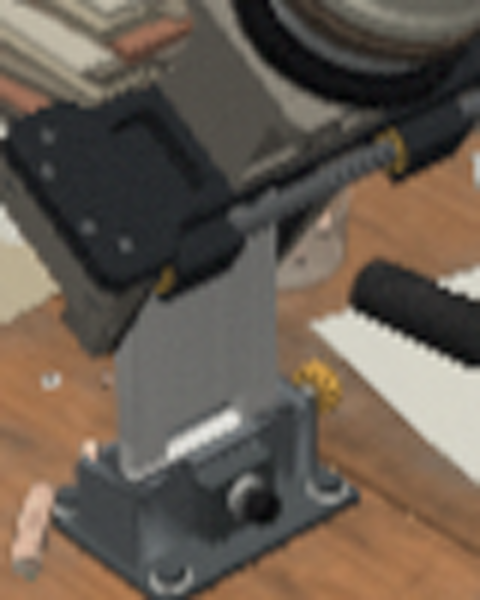

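Request:
carry_out([
  [0, 0, 0, 0, 0, 0],
  [0, 0, 0, 0, 0, 0],
  [-0.007, 0, 0.012, 0, 0, 0],
  [-0.013, 0, 0.023, 0, 0, 0],
  [-0.013, 0, 0.023, 0, 0, 0],
  [-0.013, 0, 0.023, 0, 0, 0],
], newtons=60)

```text
time: 6.73
ee_pos: [0.5505, -0.1088, 0.248]
ee_rot: [3.137, -0.526, 1.512]
wrist_force: [1.9, 6.7, 3.4]
gripper_width: 0.0633
gripper_force: 60.0
```

Request:
carry_out([
  [-0.003, 0, 0.006, 0, 0, 0],
  [-0.007, 0, 0.012, 0, 0, 0],
  [-0.007, 0, 0.012, 0, 0, 0],
])

```text
time: 6.98
ee_pos: [0.5509, -0.109, 0.2457]
ee_rot: [3.136, -0.527, 1.514]
wrist_force: [-1.0, 5.7, 14.5]
gripper_width: 0.0631
gripper_force: 60.0
```

Request:
carry_out([
  [-0.003, 0, 0.006, 0, 0, 0],
  [-0.005, 0, 0.013, 0, 0, 0],
  [-0.005, 0, 0.013, 0, 0, 0],
])

```text
time: 7.23
ee_pos: [0.5514, -0.1087, 0.2428]
ee_rot: [3.135, -0.526, 1.515]
wrist_force: [-2.6, 5.0, 19.2]
gripper_width: 0.0633
gripper_force: 60.1
```

Request:
carry_out([
  [-0.003, 0, 0.006, 0, 0, 0],
  [-0.007, 0, 0.012, 0, 0, 0],
  [-0.007, 0, 0.012, 0, 0, 0],
])

```text
time: 7.48
ee_pos: [0.5516, -0.1089, 0.2402]
ee_rot: [3.135, -0.528, 1.516]
wrist_force: [-6.9, 3.6, 29.5]
gripper_width: 0.0633
gripper_force: 60.0
```

Request:
carry_out([
  [0, -0.005, 0, 0, 0, 0],
  [-0.003, -0.005, 0.003, 0, 0, 0],
  [-0.003, -0.005, 0.005, 0, 0, 0],
])

```text
time: 7.73
ee_pos: [0.5507, -0.1088, 0.2387]
ee_rot: [3.131, -0.527, 1.517]
wrist_force: [-0.1, 3.9, 24.4]
gripper_width: 0.0632
gripper_force: 60.1
```

```bash
python3 - <<'E'
from h import *
st();go([.5552,-.0243,.087],86.5,120)
s=read_state();R=Ro.from_euler("xyz",s["ee_rot"]).as_matrix();print("g",s["ee_pos"]+.171*R[:,2],s["wrist_torque"])
E
```

```text
{'time': np.float64(7.7333), 'ee_pos': array([ 0.5507, -0.1088,  0.2387]), 'ee_rot': array([ 3.1312, -0.5272,  1.517 ]), 'joint_positions': array([-0.5211,  0.3661,  1.7391,  0.4883,  1.315 , -0.6575]), 'wrist_force': array([-0.1235,  3.914 , 24.4272]), 'gripper_width': np.float64(0.0632), 'gripper_force': np.float64(60.0746)}
tcp [ 0.55   -0.1096  0.2351] shift [-0.0085 -0.0023  0.0088] turn [ 0.0022 -0.0012  0.002 ]
g [ 0.55710653 -0.02300027  0.09090205] [ 2.77174549 -0.11324841  1.34423971]
```

Request:
carry_out([
  [-0.003, 0, 0.005, 0, 0, 0],
  [-0.003, 0, 0.005, 0, 0, 0],
])

```text
time: 7.9
ee_pos: [0.5507, -0.1087, 0.2366]
ee_rot: [3.131, -0.527, 1.517]
wrist_force: [-2.1, 3.9, 25.8]
gripper_width: 0.0635
gripper_force: 60.1
```

Request:
carry_out([
  [-0.003, 0, 0.005, 0, 0, 0],
  [-0.003, 0, 0.005, 0, 0, 0],
])

```text
time: 8.07
ee_pos: [0.5508, -0.1088, 0.2352]
ee_rot: [3.131, -0.527, 1.517]
wrist_force: [-3.0, 4.8, 28.7]
gripper_width: 0.0631
gripper_force: 60.1
```

```bash
python3 - <<'E'
from h import *
import pickle
A=pickle.load(open("c4.pkl","rb"))["img"];B=get_image("scene");pickle.dump(B,open("c5.pkl","wb"));B=B["img"]
for n,I in(("before",A),("now",B)):
  for c in(286,290,294,298):print(n,c,I[244:268,c].mean(1).astype(int))
st()
E
```

```text
before 286 [108 109 108 108 109 109 107 110 110 108 108 109 109 109 109 108 109 130
 140  93  85  89  58  58]
before 290 [106 107 107 105 107 106 105 107 107 106 108  99  99 152 206 221 186  95
  55  55  60  60  61  59]
before 294 [105 105 105 105 104 105 106 106 107  97  99 169 219 221 187 116 109  85
  76  84  83  78  55  46]
before 298 [105 104 103 103 105 104 104 106 112 173 223 221 187 121 108  73  80  85
  83  82  69  41  76 114]
now 286 [107 108 107 107 107 108 108 108 109 109 108 107 108 110 108 108 110 111
 106  90  87  88  61  59]
now 290 [106 105 106 105 106 107 107 107 106 107 105 104 105 105 105 105 104  91
  53  53  58  59  57  58]
now 294 [103 103 106 105 103 104 105 103 104 104 106 107 105 106 107 116 108  83
  77  86  83  77  60  47]
now 298 [103 104 104 103 105 105 105 102 104 103 104 104 108 120 107  71  77  84
  83  82  71  42  76 115]
{'time': np.float64(8.1167), 'ee_pos': array([ 0.5508, -0.1088,  0.2352]), 'ee_rot': array([ 3.1312, -0.5274,  1.5172]), 'joint_positions': array([-0.521 ,  0.3718,  1.7398,  0.4892,  1.3094, -0.6608]), 'wrist_force': array([-1.9204,  4.9888, 27.2108]), 'gripper_width': np.float64(0.0633), 'gripper_force': np.float64(60.0668)}
```

Request:
carry_out([
  [0.003, -0.001, 0.002, 0, 0, 0],
  [0.003, -0.001, 0.002, 0, 0, 0],
  [0.003, -0.001, 0.002, 0, 0, 0],
])

```text
time: 8.37
ee_pos: [0.5507, -0.1082, 0.2353]
ee_rot: [3.13, -0.525, 1.517]
wrist_force: [-3.1, 2.2, 28.5]
gripper_width: 0.0632
gripper_force: 60.1
```

Request:
carry_out([
  [0, 0, 0.004, 0, 0, 0],
  [0, 0, 0.004, 0, 0, 0],
  [0, 0, 0.004, 0, 0, 0],
])

```text
time: 8.62
ee_pos: [0.5508, -0.108, 0.2348]
ee_rot: [3.13, -0.525, 1.518]
wrist_force: [-4.1, 1.3, 31.5]
gripper_width: 0.0636
gripper_force: 60.1
```

Request:
carry_out([
  [-0.003, -0.003, 0.006, 0, 0, 0],
  [-0.005, -0.003, 0.009, 0, 0, 0],
  [-0.005, -0.003, 0.009, 0, 0, 0],
])

```text
time: 8.87
ee_pos: [0.5506, -0.1083, 0.2343]
ee_rot: [3.129, -0.527, 1.519]
wrist_force: [-8.6, -0.0, 46.0]
gripper_width: 0.0632
gripper_force: 60.0
```

```bash
python3 - <<'E'
from h import *
import pickle
st()
A=pickle.load(open("c5.pkl","rb"))["img"];C=get_image("scene");pickle.dump(C,open("c6.pkl","wb"));B=C["img"]
s=read_state();R=Ro.from_euler("xyz",s["ee_rot"]).as_matrix();g=s["ee_pos"]+.171*R[:,2];print("g",g)
# vertical flow of plate texture region between gripper and mouth, and of gripper body
ga,gb=[cv2.cvtColor(I,cv2.COLOR_RGB2GRAY).astype(np.float32) for I in(A,B)]
print("px per mm z",(proj(C,g)-proj(C,g-[0,0,.01]))/10)
for n,(r0,r1,c0,c1) in{"gripper":(205,235,262,300),"mouth":(258,285,270,320)}.items():
  print(n,cv2.phaseCorrelate(ga[r0:r1,c0:c1].copy(),gb[r0:r1,c0:c1].copy()))
T=get_image("top");pickle.dump(T,open("t6.pkl","wb"))
for a,t in((0,0),):
  for y in(-32,0,32):
    for z in(.116,.120): print("pred top edge in top view",y,z,proj(T,[.5552+y/1e3*.998,-.0243-y/1e3*.06,z]).round(1))
for r in(228,232,236,240):print(r,T["img"][r,270:305].mean(1).astype(int))
E
```

```text
{'time': np.float64(8.8667), 'ee_pos': array([ 0.5506, -0.1083,  0.2343]), 'ee_rot': array([ 3.1288, -0.5267,  1.5191]), 'joint_positions': array([-0.5204,  0.372 ,  1.7415,  0.49  ,  1.306 , -0.663 ]), 'wrist_force': array([-8.62060e+00, -3.23000e-02,  4.59958e+01]), 'gripper_width': np.float64(0.0632), 'gripper_force': np.float64(60.0218)}
g [ 0.55723582 -0.02253356  0.08650597]
px per mm z [-0.01202993 -0.39009946]
gripper ((-0.23923026629242017, 0.10553533059901987), 1.0223050006230672)
mouth ((0.030149884140140415, 0.5773806649674214), 1.0250419839223226)
pred top edge in top view -32 0.116 [283.8 255. ]
pred top edge in top view -32 0.12 [283.7 254.6]
pred top edge in top view 0 0.116 [284.8 235.7]
pred top edge in top view 0 0.12 [284.7 235.2]
pred top edge in top view 32 0.116 [285.8 216.5]
pred top edge in top view 32 0.12 [285.7 215.9]
228 [115  95  78  73  81 100 112 102  85  87  93  93  95 118 144 154 154 148
 125  91  73  73  80  83  82  81  77  70  67  83 103  96  63  43  53]
232 [ 78  76  77  79  80  79  77  76  77  88  94  85  94 134 155 151 143 137
 115  84  68  62  62  71  79  81  75  71  71  75  74  64  48  41  55]
236 [ 77  76  76  76  74  74  73  70  75  91  95  89 102 136 149 138 126 115
  96  77  70  68  69  75  84  84  76  66  65  72  71  59  43  42  60]
240 [ 76  77  76  75  75  76  76  75  76  90  97 101 126 148 145 127 111  97
  83  83  87  89  87  80  81  81  77  70  70  73  69  54  41  46  67]
```

Request:
carry_out([
  [0.004, -0.004, -0.007, 0, 0, 0],
  [0.004, -0.004, -0.007, 0, 0, 0],
  [0.004, -0.004, -0.007, 0, 0, 0],
  [0.004, -0.004, -0.007, 0, 0, 0],
])

```text
time: 9.3
ee_pos: [0.5497, -0.1079, 0.2346]
ee_rot: [3.126, -0.524, 1.518]
wrist_force: [2.7, 2.3, 28.7]
gripper_width: 0.0635
gripper_force: 60.0
```

```bash
python3 - <<'E'
from h import *
import pickle
st()
T=get_image("top")["img"].astype(float)
T=T.mean(2)
for r in(222,228,234,240):
    w=np.clip(T[r,278:294]-100,0,None);print(r,278+(w*np.arange(16)).sum()/w.sum())
S=get_image("scene")["img"]
for c in(290,294,298):print(c,S[244:266,c].mean(1).astype(int))
E
```

```text
{'time': np.float64(9.3), 'ee_pos': array([ 0.5497, -0.1079,  0.2346]), 'ee_rot': array([ 3.1258, -0.5244,  1.5183]), 'joint_positions': array([-0.5206,  0.368 ,  1.7456,  0.4902,  1.3018, -0.6627]), 'wrist_force': array([ 2.7105,  2.3127, 28.6508]), 'gripper_width': np.float64(0.0635), 'gripper_force': np.float64(60.0379)}
222 286.50376647834275
228 285.73994638069706
234 284.90894568690095
240 283.8021978021978
290 [105 104 104 106 106 105 106 106 108 106 106 105 106 105 106 106 105  94
  56  53  62  60]
294 [104 105 103 104 103 105 105 106 107 106 106 106 106 107 109 114 110  85
  77  86  84  77]
298 [103 104 104 102 104 103 103 104 104 105 104 105 109 120 109  70  80  86
  84  82  68  43]
```

Request:
carry_out([
  [0.005, 0, -0.01, 0, 0, 0],
  [0.012, 0, -0.02, 0, 0, 0],
  [0.012, 0, -0.02, 0, 0, 0],
  [0.012, 0, -0.02, 0, 0, 0],
])

```text
time: 9.73
ee_pos: [0.5488, -0.1072, 0.236]
ee_rot: [3.126, -0.52, 1.516]
wrist_force: [13.2, 4.5, -6.0]
gripper_width: 0.0635
gripper_force: 60.2
```

Request:
carry_out([
  [0.003, 0, -0.006, 0, 0, 0],
  [0.007, 0, -0.012, 0, 0, 0],
  [0.007, 0, -0.012, 0, 0, 0],
])

```text
time: 9.98
ee_pos: [0.548, -0.107, 0.2383]
ee_rot: [3.129, -0.519, 1.514]
wrist_force: [15.1, 4.2, -14.8]
gripper_width: 0.0636
gripper_force: 60.1
```

Request:
carry_out([
  [0, 0.008, 0, 0, 0, 0],
  [0, 0.008, 0, 0, 0, 0],
  [0, 0.008, 0, 0, 0, 0],
])

```text
time: 10.23
ee_pos: [0.5494, -0.1071, 0.2384]
ee_rot: [3.135, -0.521, 1.513]
wrist_force: [5.8, 3.7, -7.8]
gripper_width: 0.0633
gripper_force: 60.1
```

Request:
carry_out([
  [0.003, 0.001, -0.005, 0, 0, 0],
  [0.003, 0.001, -0.005, 0, 0, 0],
  [0.003, 0.001, -0.005, 0, 0, 0],
])

```text
time: 10.48
ee_pos: [0.5493, -0.107, 0.239]
ee_rot: [3.136, -0.52, 1.512]
wrist_force: [8.2, 3.7, -14.6]
gripper_width: 0.0634
gripper_force: 60.1
```

Request:
carry_out([
  [-0.01, 0.004, 0.012, 0, 0, 0],
  [-0.015, 0.004, 0.024, 0, 0, 0],
  [-0.021, 0.004, 0.036, 0, 0, 0],
  [-0.021, 0.004, 0.036, 0, 0, 0],
  [-0.021, 0.004, 0.036, 0, 0, 0],
])

```text
time: 10.9
ee_pos: [0.5513, -0.108, 0.2342]
ee_rot: [3.137, -0.526, 1.516]
wrist_force: [-12.1, -0.6, 37.2]
gripper_width: 0.0629
gripper_force: 60.0
```

Request:
carry_out([
  [0.001, -0.006, -0.002, 0, 0, 0],
  [0.001, -0.006, -0.002, 0, 0, 0],
  [0.001, -0.006, -0.002, 0, 0, 0],
  [0.001, -0.006, -0.002, 0, 0, 0],
  [0.001, -0.006, -0.002, 0, 0, 0],
])

```text
time: 11.32
ee_pos: [0.5503, -0.1078, 0.2344]
ee_rot: [3.133, -0.525, 1.516]
wrist_force: [-3.4, 0.1, 27.8]
gripper_width: 0.0633
gripper_force: 60.0
```

```bash
python3 - <<'E'
from h import *
st()
T=get_image("top")["img"].astype(float).mean(2)
for r in(222,228,234,240):
    w=np.clip(T[r,278:294]-100,0,None);print(r,278+(w*np.arange(16)).sum()/w.sum())
E
```

```text
{'time': np.float64(11.3167), 'ee_pos': array([ 0.5503, -0.1078,  0.2344]), 'ee_rot': array([ 3.133 , -0.5248,  1.5165]), 'joint_positions': array([-0.5193,  0.3713,  1.7418,  0.4869,  1.3069, -0.6588]), 'wrist_force': array([-3.3888,  0.1164, 27.8127]), 'gripper_width': np.float64(0.0633), 'gripper_force': np.float64(60.0064)}
222 286.3544921875
228 285.51511335012594
234 284.8670988654781
240 283.6752688172043
```

Bottomed with a steady 28 N downward push, small side forces and the latch catch confirmed; handing in.

```bash
python3 -c "
from workcell import finish_job
print(finish_job())"
```

```text
the job is handed in; nothing more can be done
None
```

I handed the job in with the plate standing in the clip foot, pressed to the slot floor and held there with about 28 N. A short upward pull met a firm stop about 4 mm up, as it should with both latches in the window; I never saw the latches or the cup, funnel and screwdriver after pressing, and no verdict came back.

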